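Clear a tipped vial, then hold the sprung bay cover just below its balance point

TASK

The sampler has jammed: lift the tipped vial off the freely turning carousel and lay it down flat in the open steel tray, without dropping it. Then, by its bar handle, raise the sprung cover of the white injector bay past its balance point (60 degrees open), ease it back without ever letting it slam, and finish holding it still by the bar just below that point, about 52 degrees open, so that a colleague can take the spring pin out: the program ends while the gripper is still holding the cover. Leave the other things on the bench where they are.

Things in the scene. Friction and masses are not known exactly. Their poses are not given: they have to be found in the camera images.
- vial: The tipped vial: an amber glass cylinder with a white cap, 28 mm in diameter and 85 mm long, 55 g, lying on its side on the carousel's white disc (the only vial there that lies). Origin at its middle, on its axis (14 mm above what it lies on); its x axis runs along the vial towards the cap. It can roll.
- carousel: The sampler carousel: a fixed foot under a flat white disc, 200 mm across, that spins almost freely about a vertical axis. Origin on the bench under its centre; the disc's upper face is 60 mm above, with a 5 mm lip. At the start five capped vials, 28 mm thick and 55 mm tall, stand fixed on the disc 80 mm from its centre on this body's -x side; the tipped vial lies on the +x side, clear of them.
- carousel_disc (a joint): Angle of the carousel's disc (rad), 0 at the start; it turns freely when pushed.
- tray: The open reject tray of bare steel, fixed, 140 mm (its x) by 120 mm (its y), 32 mm high, walls and floor 4 to 5 mm thick. Origin at the centre of its underside, on the bench.
- bay: The injector bay, a fixed white open-topped box, 190 mm deep (its x), 200 mm wide (its y), 100 mm high to the underside of its cover. Origin on the bench under it; its front, with the cover's bar handle, faces its -x. The cover is a white panel 180 x 200 x 10 mm, hinged along the box's far (+x) upper edge.
- cover_hinge (a point): Middle of the cover's hinge line, fixed to the bay: 90 mm to the bay's +x of its origin and 100 mm above the bench. The hinge line runs along the bay's y; axes as the bay's.
- cover_bar (a point): Middle of the cover's bar handle: a round steel bar 12 mm thick, along the bay's y, 100 mm between its end stems, 60 mm in front of the cover's edge; 105 mm above the bench when shut. It goes round the hinge at 240 mm radius, up to about 313 mm above the bench at 60 degrees. A gripper pointing straight down can pinch it across the bar and follow the whole arc without tilting.
- cover (a joint): Opening of the cover (rad): 0 shut (level), 1.5 at its upper stop. Sprung: its balance point is 1.05 rad (60 degrees); below it the 0.9 kg cover falls shut of itself, above it the spring pushes it on to the upper stop. Force needed at the bar: about 2 N when shut, falling to nothing at the balance point.
- amber_bottle: Bystander: standing amber bottle, 76 mm thick, 160 mm tall; origin under it. Leave alone.
- jar: Bystander: standing white jar, 52 mm thick, 60 mm tall; origin under it. Leave alone.
- beaker: Bystander: standing glass beaker, 64 mm thick, 75 mm tall; origin under it. Leave alone.
- wrench: Bystander: steel open-ended wrench 150 mm long lying on the bench. Leave alone.
- mouse: Bystander: grey computer mouse, 100 x 58 mm, 30 mm high; origin under it. Leave alone.
Things that resemble listed ones, but are neither listed nor needed, are in the scene too. Of the things shaped like the tray, the steel one is meant. Several things have the shape of the vial; the one meant has the colours described above.

How it is judged:
By the outcome, as a careful person would: the job done as asked, in the order asked, and still so for the second after the job is handed in, while the arm keeps its last pose, push and grip.
It also fails if it takes over 58 s, if anything falls off the work surface, if the arm or the gripper's body presses on something with over 40 N, if the wrist force passes 120 N, or if a joint passes its speed limit or range.

ROBOT

A 7-joint arm with a two-finger parallel gripper is mounted at the origin on the work surface. World frame = base frame: x ahead of the robot, y to its left, z up, the work surface at z = 0. Lengths are in mm, angles in rad, forces in N, time in s.
With the tool pointing down it reaches from about 400 to 875 mm from the base axis. Payload 4.4 kg.
Tool frame: the origin (TCP) lies between the finger pads, 19 mm behind the fingertips; this is the grasp point; z points along the fingers, y is the line along which they close (so a half turn about z gives the same grasp; the last joint's range is limited). The gripper opens to 85 mm and grips with 20 to 120 N. Pads are 22 mm wide; open, the fingers measure 114 mm over their backs; the gripper's body (76 mm by 85 mm) begins 54 mm behind the grasp point. The pads swing forward as they close: fully open they stand 13 mm farther back than shut.
Start: joints at [1.279, 0.628, 0.038, 1.517, -0.027, 0.996, -0.02], TCP at [145.552, -633.508, 250.013] pointing down, gripper open.
Joint ranges: [-3.06, 3.06], [-0.37, 2.12], [-1.25, 1.32], [0.18, 2.47], [-1.1, 4.24], [0.23, 1.98], [-2.94, 2.94]. Speed limits (rad/s): [2.57, 2.57, 3.14, 3.14, 3.14, 3.14, 3.14].

INTERFACE

Orientations are given as [roll, pitch, yaw] about the fixed x, y, z axes, in that order (R = Rz(yaw) Ry(pitch) Rx(roll)).
In Python, from cell import monitor, cams, ctrl gives the robot as it stands.
- The arm moves only by the tool drive_tool, never from a script. Its argument "motion" is a list of rows, each an object with "fingers": the opening, from 0 (shut) to 1 (fully open); "linear": the shift along the tool's x, y, z in m, a list of three; "twist": the turn about the tool's z in rad. In form: [{"fingers": fingers, "linear": [x, y, z], "twist": twist}, ...]. A call has 1 to 5 rows; each row shifts and turns the commanded pose from where the row before left it, along the tool's axes as they then stand; what a row does not reach is not made up. A row lasts 1/12 s, in which the tool goes at most 41.7 mm and 7.16 degrees, less where a joint would pass 70% of its speed; a pose out of reach is approached as far as the arm can. A call with a gripper value outside its range is refused whole. The fingers move at their own pace and stop on an object; the grip force is fixed at half the most. Time passes only in rows, so rows that do not move let the fingers close. It gives the time, the measured TCP pose, the force, the opening and the grip force at its end, in the units of the state.
- monitor.read_state(): the state, without advancing time (a new reading comes with each control period).
- cams.get_image(name): name is "side" or "top" or "wrist"; returns a dict with "color" (420x560x3 uint8, blue, green, red), "K" (3x3 intrinsics, pixels), "k1" (the pictures are not rectified: a ray, as slopes to the right and down, at radius r is drawn at 1 + k1 r^2 times it, then the intrinsics apply), "R" (3x3) and "t" (3): a world point X has camera coordinates R X + t. Camera axes: x right, y down, z forward; pixel columns grow to the right and rows downward; lengths in mm; the calibration is good to about 2 mm. A picture is of the moment at which its call begins. There is no depth.
- ctrl.finish_job(): hands the job in; it is judged then, once.
The state is a dict: "clock": time; "qpos": joint angles; "qd": joint speeds; "tau": joint torques, N m; "eef_pos": TCP position; "tool_rot": TCP orientation; "force": force on the tool from outside, world axes, zero at the start; "torque": the same for the moment, N m; "width": finger opening in mm; "gripper_force": force on a finger pad.
Only numpy, scipy, OpenCV 4.12 (cv2) and the standard library are available. Lean on these libraries where they do the work, as an engineer would, in place of code of your own. Each camera call takes 0.05 s, during which the arm holds its last target. There are 200 camera calls.

## Working session

There is one attempt and no reset: what is moved stays moved. The work goes in short steps, Python scripts to look and compute and a tool call to move; the robot and the scene stay as the last step left them, time stands still between calls to the robot, and variables do not carry over. Pictures are saved under pics/ and viewed, at most 14 in all, crops included, and the job is handed in when it is done.

Besides the shell and the picture viewer there is one more tool, called after "Call:" as name(argument=value, ...) on one line, values as JSON. drive_tool: Moves the arm, as the interface text tells. Its arguments: {"type":"object","properties":{"motion":{"type":"array"}},"required":["motion"]}

```bash
mkdir -p pics; ls; cat > h.py <<'E'
import numpy as np, cv2
from cell import monitor, cams, ctrl
def ray(im,px):
    K,k1=im["K"],float(im["k1"]); d=(np.array(px,float)-[K[0][2],K[1][2]])/[K[0][0],K[1][1]]
    s=d.copy()
    for _ in range(30): s=d/(1+k1*(s@s))
    R,t=np.array(im["R"]),np.array(im["t"]); o=-R.T@t; v=R.T@np.array([s[0],s[1],1]); return o,v/np.linalg.norm(v)
def plane(im,px,z):
    o,v=ray(im,px); return o+v*(z-o[2])/v[2]
def tri(ims,pxs):
    A=np.zeros((3,3));b=np.zeros(3);L=[]
    for im,p in zip(ims,pxs):
        o,v=ray(im,p);P=np.eye(3)-np.outer(v,v);A+=P;b+=P@o;L.append((P,o))
    X=np.linalg.solve(A,b);return X,[np.linalg.norm(P@(X-o)) for P,o in L]
def proj(im,X):
    c=np.array(im["R"])@X+np.array(im["t"]);s=c[:2]/c[2];s=s*(1+im["k1"]*(s@s));K=np.array(im["K"]);return K[:2,:2]@s+K[:2,2]
import pickle
def shot(n,name):
    im=cams.get_image(n);pickle.dump(im,open(f"pics/{name}.pkl","wb"));cv2.imwrite(f"pics/{name}.png",im["color"]);return im
def load(name): return pickle.load(open(f"pics/{name}.pkl","rb"))
E
python3 - <<'E'
from h import *
for n in("top","side","wrist"):
    im=shot(n,n+"0");print(n,im["K"],im["k1"],-np.array(im["R"]).T@np.array(im["t"]))
s=monitor.read_state();print(s)
a=load("top0")["color"];b=load("side0")["color"]
E
```

```text
pics
top [[455.53682751   0.         279.420293  ]
 [  0.         455.53682751 202.07250524]
 [  0.           0.           1.        ]] 0.014208860297971393 [ 240.2403109    41.1497079  1402.15711608]
side [[508.88205923   0.         281.69189757]
 [  0.         508.88205923 217.52942798]
 [  0.           0.           1.        ]] -0.03282005243491619 [ 328.26474088  888.26323734 1130.58053969]
wrist [[325.61281088   0.         285.35203076]
 [  0.         325.61281088 207.70467442]
 [  0.           0.           1.        ]] -0.053666812147420244 [ 222.7729498  -615.93592079  373.20912189]
{'clock': 0.15, 'qpos': array([ 1.27921212,  0.62914345,  0.03844081,  1.51811399, -0.02700378,
        0.99630055, -0.0200099 ]), 'qd': array([-1.60234849e-05, -1.92040301e-03,  1.11206531e-03, -2.10125432e-03,
       -1.36970517e-03,  2.11858606e-04,  4.36324163e-04]), 'tau': array([ 2.36924861e-03, -5.63799477e+01,  1.22785237e+00, -1.93652612e+01,
        1.10827471e-02,  7.27591454e-03, -3.17664546e-05]), 'eef_pos': array([ 145.45618363, -633.06849366,  249.30161208]), 'tool_rot': array([-3.14014473e+00, -7.67223716e-07,  2.25778938e-01]), 'force': array([1.46140749, 0.77678131, 0.79622017]), 'torque': array([-0.02161314,  0.0671901 , -0.01361882]), 'gripper_force': 0.0, 'width': 85.79677199945242}
```

View pics/top0.png

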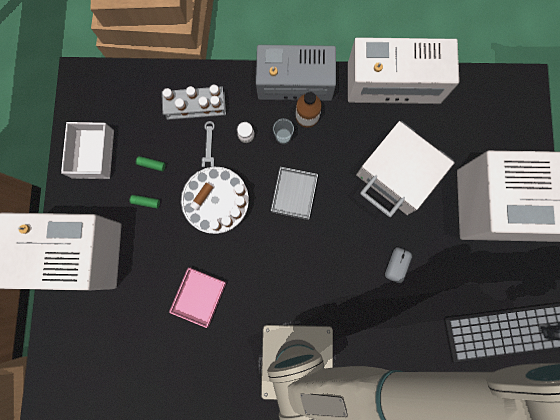

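View pics/side0.png

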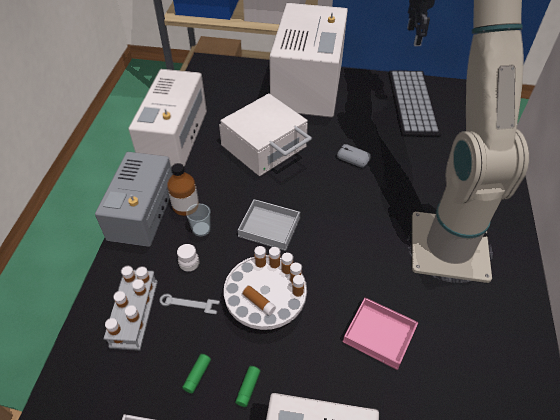

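The top view shows the candidates. For the vial: amber with a white cap, lying on the disc, at top (204,194) / side (259,300); green lying ones at top (149,163) and (144,201); standing amber ones on the disc and in the rack (200,98). I choose the amber one on the disc. For the tray: steel at top (295,192) / side (269,224), white at (87,150), pink at (198,297); I choose the steel one. The bar is at top (380,198) / side (292,143). Next, a close crop to check.

```bash
python3 - <<'E'
from h import *
t=load("top0")["color"];s=load("side0")["color"]
def c(a,x,y,w,h,k): return cv2.resize(a[y:y+h,x:x+w],None,fx=k,fy=k,interpolation=cv2.INTER_CUBIC)
A=c(t,175,160,80,80,3.75);B=c(s,215,240,100,100,3)
C=c(t,350,160,100,75,4);D=c(s,250,110,80,75,4)
o=np.zeros((600,800,3),np.uint8)
o[:300,:300]=A;o[:300,300:600]=B;o[300:600,:400]=C;o[300:600,400:720]=D
cv2.imwrite("pics/crop1.png",o)
E
```

```text
(no output)
```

View pics/crop1.png

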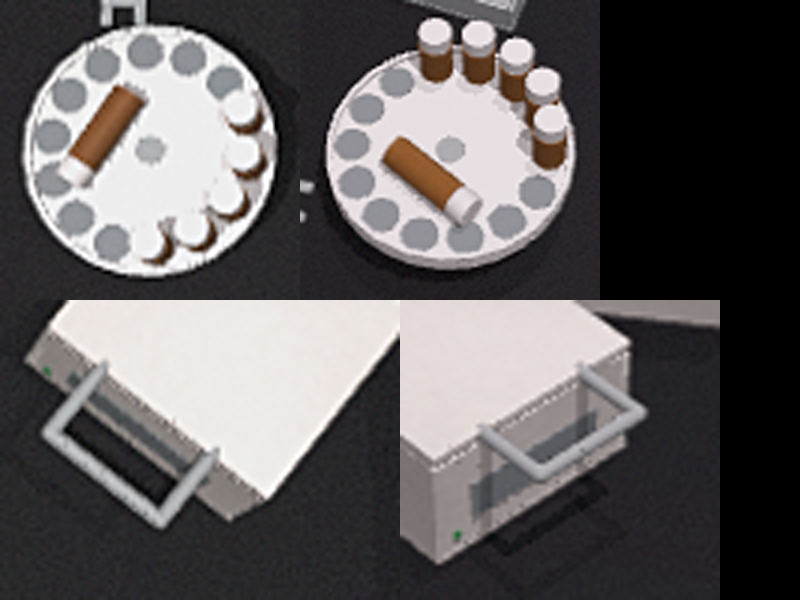

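```bash
python3 - <<'E'
from h import *
np.set_printoptions(precision=1,suppress=True)
T,S=load("top0"),load("side0")
def amber(im,box):
    x,y,w,h=box;hsv=cv2.cvtColor(im["color"],cv2.COLOR_BGR2HSV)[y:y+h,x:x+w]
    m=((hsv[...,0]<22)&(hsv[...,1]>110)&(hsv[...,2]>50)).astype(np.uint8)
    n,l,st,c=cv2.connectedComponentsWithStats(m);return [(c[i]+[x,y],st[i,4],cv2.boxPoints(cv2.minAreaRect(np.argwhere(l==i)[:,::-1].astype(np.float32)))+[x,y]) for i in range(1,n) if st[i,4]>30]
ca=amber(T,(188,180,32,34)); cs=amber(S,(238,280,45,40))
print(ca,cs)
ta=max(ca,key=lambda r:r[1]);sa=max(cs,key=lambda r:r[1])
print("amber mid",tri([T,S],[ta[0],sa[0]]))
def ends(b):
    d=[np.linalg.norm(b[0]-b[1]),np.linalg.norm(b[1]-b[2])]
    return ((b[0]+b[1])/2,(b[2]+b[3])/2) if d[0]<d[1] else ((b[1]+b[2])/2,(b[3]+b[0])/2)
et,es=[sorted(ends(r[2]),key=lambda p:p[1]) for r in(ta,sa)]
for i in(0,1): print("end",tri([T,S],[et[i],es[i]]),plane(T,et[i],74))
print("disc",tri([T,S],[(215,200),(265,289.7)]))
b=[tri([T,S],p) for p in[((362.5,193.2),(285.7,152.5)),((390.7,215),(310,138))]]
print("bar",b);d=b[0][0]-b[1][0];print(np.linalg.norm(d),np.degrees(np.arctan2(d[1],d[0])),(b[0][0]+b[1][0])/2)
def comp(im,seed,th):
    g=cv2.cvtColor(im["color"],cv2.COLOR_BGR2GRAY);n,l=cv2.connectedComponents((cv2.morphologyEx((g>th).astype(np.uint8),cv2.MORPH_CLOSE,np.ones((3,3)))))
    m=(l==l[seed[1],seed[0]]).astype(np.uint8);c=max(cv2.findContours(m,0,2)[0],key=cv2.contourArea);h=cv2.convexHull(c)
    return cv2.approxPolyDP(h,4,True)[:,0],cv2.contourArea(c)
q,a=comp(T,(295,192),75);print(q,a);print([plane(T,p,32) for p in q])
q2,a=comp(S,(269,224),75);print(q2,a)
E
```

```text
[(array([202.9, 193.3]), np.int32(188), array([[193.1, 200. ],
       [205.7, 182. ],
       [212.8, 186.9],
       [200.2, 204.9]]))] [(array([255. , 296.9]), np.int32(280), array([[241. , 293.1],
       [247.7, 284.5],
       [268.5, 300.6],
       [261.8, 309.3]]))]
amber mid (array([484.5, 287.8,  78.7]), [np.float64(0.1752973702734417), np.float64(0.17529737027349163)])
end (array([512.8, 270.3,  78.6]), [np.float64(1.2799293700455896), np.float64(1.2799293700453604)]) [512.4 271.1  74. ]
end (array([456.9, 305. ,  78.4]), [np.float64(0.17173520084213778), np.float64(0.17173520084223562)]) [457.4 305.9  74. ]
disc (array([467.6, 253.9,  61. ]), [np.float64(0.41033930050849754), np.float64(0.41033930050850603)])
bar [(array([ 486. , -177.9,  111.7]), [np.float64(1.0999262879483571), np.float64(1.0999262879483744)]), (array([ 425.2, -258.9,  105.1]), [np.float64(1.1571603082267732), np.float64(1.1571603082269344)])]
101.49236378538596 53.08955863935485 [ 455.6 -218.4  108.4]
[[317 174]
 [308 219]
 [271 210]
 [280 166]] 1746.5
[array([560. , -52.4,  32. ]), array([419.8, -26.2,  32. ]), array([445.3,  86.6,  32. ]), array([583.3,  62. ,  32. ])]
[[253 199]
 [299 211]
 [305 300]
 [293 319]
 [270 329]
 [237 320]
 [224 298]
 [238 228]] 7248.0
```

The crop confirms it: an amber vial with a white cap, lying on the disc, its cap towards top (195,206). The bar ends are clear at top (362,193) and (391,215). The sizes check out: amber part 66 mm, bar 101 mm, disc height 61, bar height 105–111, tray 142×116. Next I work out the transfer moves.

```bash
cat >> h.py <<'E'
def plan(pos,yaw,n,start=None,f=1.0):
    "print tool-frame rows from start=(pos,yaw) to pos,yaw(deg)"
    s=monitor.read_state()
    p,y=(np.array(start[0],float),np.radians(start[1])) if start else (s["eef_pos"],s["tool_rot"][2])
    d=(np.array(pos,float)-p)/n; dy=(np.radians(yaw)-y+np.pi)%(2*np.pi)-np.pi
    for i in range(n):
        a=y+dy*i/n; c,q=np.cos(a),np.sin(a)
        print([round(v/1000,4) for v in (c*d[0]+q*d[1],q*d[0]-c*d[1],-d[2])],round(-dy/n,4))
E
python3 - <<'E'
from h import *
T,S=load("top0"),load("side0")
for a,b in[((280,166),(238,228)),((317,174),(253,199)),((308,219),(299,211))]: print(tri([T,S],[a,b]))
plan((430,-150,250),85,15,((145.5,-633.5,250),12.94));print()
plan((477,293,200),148,15,((430,-150,250),85))
E
```

```text
(array([579.43202246,  61.9122155 ,  40.16990105]), [np.float64(1.726710997546254), np.float64(1.7267109975463726)])
(array([559.22323789, -52.2210902 ,  34.87453543]), [np.float64(0.07723317252009831), np.float64(0.07723317252010715)])
(array([420.67987528, -25.95253005,  38.77011139]), [np.float64(1.7269625736579952), np.float64(1.7269625736578837)])
[np.float64(0.0257), np.float64(-0.0272), np.float64(-0.0)] -0.0838
[np.float64(0.0279), np.float64(-0.0249), np.float64(-0.0)] -0.0838
[np.float64(0.0299), np.float64(-0.0225), np.float64(-0.0)] -0.0838
[np.float64(0.0317), np.float64(-0.0199), np.float64(-0.0)] -0.0838
[np.float64(0.0332), np.float64(-0.0172), np.float64(-0.0)] -0.0838
[np.float64(0.0345), np.float64(-0.0144), np.float64(-0.0)] -0.0838
[np.float64(0.0356), np.float64(-0.0114), np.float64(-0.0)] -0.0838
[np.float64(0.0364), np.float64(-0.0084), np.float64(-0.0)] -0.0838
[np.float64(0.037), np.float64(-0.0053), np.float64(-0.0)] -0.0838
[np.float64(0.0373), np.float64(-0.0022), np.float64(-0.0)] -0.0838
[np.float64(0.0374), np.float64(0.0009), np.float64(-0.0)] -0.0838
[... 601 characters left out ...]
)] -0.0733
[np.float64(0.0275), np.float64(0.0112), np.float64(0.0033)] -0.0733
[np.float64(0.0266), np.float64(0.0131), np.float64(0.0033)] -0.0733
[np.float64(0.0256), np.float64(0.0151), np.float64(0.0033)] -0.0733
[np.float64(0.0244), np.float64(0.0169), np.float64(0.0033)] -0.0733
[np.float64(0.0231), np.float64(0.0186), np.float64(0.0033)] -0.0733
[np.float64(0.0217), np.float64(0.0203), np.float64(0.0033)] -0.0733
[np.float64(0.0202), np.float64(0.0218), np.float64(0.0033)] -0.0733
[np.float64(0.0185), np.float64(0.0232), np.float64(0.0033)] -0.0733
[np.float64(0.0168), np.float64(0.0245), np.float64(0.0033)] -0.0733
[np.float64(0.0149), np.float64(0.0257), np.float64(0.0033)] -0.0733
```

Call:
drive_tool(motion=[{"fingers": 1,"linear": [0.026,-0.027,0],"twist": -0.084},{"fingers": 1,"linear": [0.028,-0.025,0],"twist": -0.084},{"fingers": 1,"linear": [0.03,-0.0225,0],"twist": -0.084},{"fingers": 1,"linear": [0.032,-0.02,0],"twist": -0.084},{"fingers": 1,"linear": [0.033,-0.017,0],"twist": -0.084}])

```text
clock: 0.57
eef_pos: [241.6, -470.4, 249.8]
tool_rot: [-3.141, -0.0, 0.65]
force: [0.7, 0.3, 0.5]
width: 85.6
gripper_force: 0.0
```

Call:
drive_tool(motion=[{"fingers": 1,"linear": [0.0345,-0.0145,0],"twist": -0.084},{"fingers": 1,"linear": [0.0355,-0.0115,0],"twist": -0.084},{"fingers": 1,"linear": [0.0365,-0.0085,0],"twist": -0.084},{"fingers": 1,"linear": [0.037,-0.005,0],"twist": -0.084},{"fingers": 1,"linear": [0.037,-0.002,0],"twist": -0.084}])

```text
clock: 0.98
eef_pos: [336.1, -309.7, 250.1]
tool_rot: [3.141, 0.0, 1.07]
force: [1.1, -0.7, 0.1]
width: 85.4
gripper_force: 0.0
```

Call:
drive_tool(motion=[{"fingers": 1,"linear": [0.0375,0.001,0],"twist": -0.084},{"fingers": 1,"linear": [0.037,0.004,0],"twist": -0.084},{"fingers": 1,"linear": [0.0365,0.007,0],"twist": -0.084},{"fingers": 1,"linear": [0.036,0.01,0],"twist": -0.084},{"fingers": 1,"linear": [0.035,0.013,0],"twist": -0.084}])

```text
clock: 1.4
eef_pos: [429.9, -148.6, 250.1]
tool_rot: [3.141, 0.0, 1.49]
force: [0.6, -1.2, 0.2]
width: 85.5
gripper_force: 0.0
```

Call:
drive_tool(motion=[{"fingers": 0.65,"linear": [0.0295,0.0005,0.0035],"twist": -0.073},{"fingers": 0.65,"linear": [0.0295,0.0025,0.0035],"twist": -0.073},{"fingers": 0.65,"linear": [0.0295,0.005,0.0035],"twist": -0.073},{"fingers": 0.65,"linear": [0.029,0.007,0.0035],"twist": -0.073},{"fingers": 0.65,"linear": [0.0285,0.009,0.0035],"twist": -0.073}])

```text
clock: 1.82
eef_pos: [444.4, -0.8, 232.4]
tool_rot: [-3.142, 0.0, 1.854]
force: [0.5, -0.2, -0.6]
width: 55.3
gripper_force: 0.0
```

Call:
drive_tool(motion=[{"fingers": 0.65,"linear": [0.0275,0.011,0.0035],"twist": -0.073},{"fingers": 0.65,"linear": [0.0265,0.013,0.0035],"twist": -0.073},{"fingers": 0.65,"linear": [0.0255,0.015,0.0035],"twist": -0.073},{"fingers": 0.65,"linear": [0.0245,0.017,0.0035],"twist": -0.073},{"fingers": 0.65,"linear": [0.023,0.0185,0.0035],"twist": -0.073}])

```text
clock: 2.23
eef_pos: [459.9, 146.4, 214.8]
tool_rot: [-3.141, 0.0, 2.219]
force: [0.9, 1.1, -0.1]
width: 55.4
gripper_force: 0.0
```

Call:
drive_tool(motion=[{"fingers": 0.65,"linear": [0.0215,0.0205,0.0035],"twist": -0.073},{"fingers": 0.65,"linear": [0.02,0.022,0.0035],"twist": -0.073},{"fingers": 0.65,"linear": [0.0185,0.023,0.0035],"twist": -0.073},{"fingers": 0.65,"linear": [0.017,0.0245,0.0035],"twist": -0.073},{"fingers": 0.65,"linear": [0.015,0.0255,0.0035],"twist": -0.073}])

```text
clock: 2.65
eef_pos: [475.8, 293.8, 197.1]
tool_rot: [-3.141, 0.0, 2.584]
force: [0.6, 0.5, -0.4]
width: 55.5
gripper_force: 0.0
```

```bash
python3 - <<'E'
from h import *
shot("wrist","w1");print(monitor.read_state()["eef_pos"],monitor.read_state()["tool_rot"])
E
```

```text
[475.30831283 301.56264813 197.24393244] [ 3.13436876 -0.00398806  2.59320857]
```

View pics/w1.png

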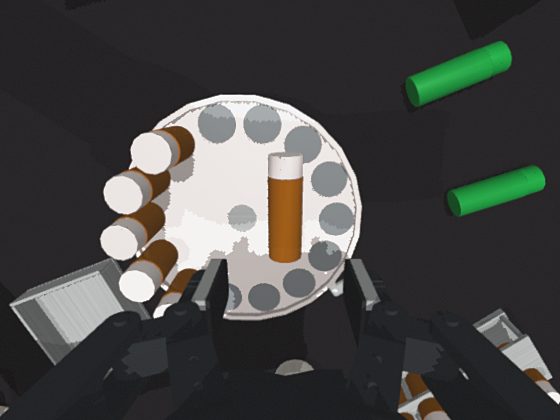

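The wrist view shows the vial lying upright in the image, amber from (286,178) to (285,262) with the cap end at (286,153), clear of the standing vials; the fingers stand at (215,290) and (360,290). The arm was still settling, so I measure again, at rest.

```bash
cat >> h.py <<'E'
def vial_w(im,ztop=88,box=(230,140,100,140)):
    x,y,w,h=box;hsv=cv2.cvtColor(im["color"],cv2.COLOR_BGR2HSV)[y:y+h,x:x+w]
    m=((hsv[...,0]<22)&(hsv[...,1]>110)&(hsv[...,2]>50)).astype(np.uint8)
    n,l,st,c=cv2.connectedComponentsWithStats(m);i=1+np.argmax(st[1:,4])
    b=cv2.boxPoints(cv2.minAreaRect(np.argwhere(l==i)[:,::-1].astype(np.float32)))+[x,y]
    return c[i]+[x,y],b[np.argsort(b[:,1])]
E
python3 - <<'E'
from h import *
np.set_printoptions(precision=1,suppress=True)
im=shot("wrist","w2");s=monitor.read_state();print(s["eef_pos"],s["tool_rot"],s["clock"])
c,b=vial_w(im);print(c,b.tolist())
T,S=load("top0"),load("side0")
print("tri",tri([im,T,S],[c,(202.9,193.3),(255,296.9)]))
e1,e2=(b[0]+b[1])/2,(b[2]+b[3])/2
P1,P2=plane(im,e1,76),plane(im,e2,76);print(P1,P2,np.linalg.norm(P1-P2),np.degrees(np.arctan2(*(P1-P2)[1::-1])))
print("camfwd",np.array(im["R"])[2])
E
```

```text
[474.9 298.6 197.3] [ 3.1 -0.   2.6] 2.75
[275.6 225.5] [[259.0, 184.0], [292.0, 184.0], [292.0, 267.0], [259.0, 267.0]]
tri (array([484.3, 287.8,  78.3]), [np.float64(0.5017908091077745), np.float64(0.17604632963381955), np.float64(0.36953426427240316)])
[455.4 305.4  76. ] [516.3 267.4  76. ] 71.72363527499091 148.0649689197163
camfwd [ 0.3 -0.2 -1. ]
```

Call:
drive_tool(motion=[{"fingers": 0.65,"linear": [0,0,0],"twist": 0},{"fingers": 0.65,"linear": [0,0,0],"twist": 0},{"fingers": 0.65,"linear": [0,0,0],"twist": 0}])

```text
clock: 3.0
eef_pos: [476.1, 290.8, 197.4]
tool_rot: [-3.14, 0.001, 2.579]
force: [1.0, -0.2, 0.1]
width: 55.2
gripper_force: 0.0
```

```bash
python3 - <<'E'
from h import *
s=monitor.read_state();print(s["eef_pos"],s["tool_rot"],s["clock"])
plan((476.3,292.8,100),148.06,1)
E
```

```text
[476.09490733 290.81174612 197.38690808] [-3.14013839e+00  7.98746609e-04  2.57853568e+00] 3.0
[np.float64(0.0009), np.float64(0.0018), np.float64(0.0974)] -0.0056
```

Call:
drive_tool(motion=[{"fingers": 0.65,"linear": [0,0,0.024],"twist": 0},{"fingers": 0.65,"linear": [0,0,0.024],"twist": 0},{"fingers": 0.65,"linear": [0,0,0.024],"twist": 0},{"fingers": 0.65,"linear": [0,0,0.024],"twist": 0},{"fingers": 0.65,"linear": [0,0,0],"twist": 0}])

```text
clock: 3.42
eef_pos: [474.2, 289.0, 98.0]
tool_rot: [-3.134, -0.002, 2.579]
force: [-0.1, -0.7, 0.1]
width: 55.4
gripper_force: 0.0
```

Call:
drive_tool(motion=[{"fingers": 0.65,"linear": [0,0,0],"twist": 0},{"fingers": 0.65,"linear": [0,0,0],"twist": 0},{"fingers": 0.65,"linear": [0,0,0],"twist": 0}])

```text
clock: 3.67
eef_pos: [476.9, 293.0, 103.2]
tool_rot: [3.139, 0.001, 2.58]
force: [-0.0, -0.2, 1.0]
width: 55.5
gripper_force: 0.0
```

```bash
python3 - <<'E'
from h import *
np.set_printoptions(precision=1,suppress=True)
s=monitor.read_state();print(s["eef_pos"],s["tool_rot"],s["clock"])
plan((476.3,292.8,82),148.06,1)
im=shot("wrist","w3");T,S=load("top0"),load("side0")
c,b=vial_w(im,box=(200,140,160,200));print(c,b.tolist())
print("tri",tri([im,T,S],[c,(202.9,193.3),(255,296.9)]))
E
```

```text
[476.9 293.  103.2] [3.1 0.  2.6] 3.6667
[np.float64(0.0004), np.float64(-0.0005), np.float64(0.0212)] -0.0041
[284.4 278.6] [[258.0, 216.0], [311.0, 216.0], [311.0, 339.0], [258.0, 339.0]]
tri (array([484.4, 287.7,  77.8]), [np.float64(0.6373676634722103), np.float64(0.327733950447422), np.float64(0.4971158210046163)])
```

View pics/w3.png

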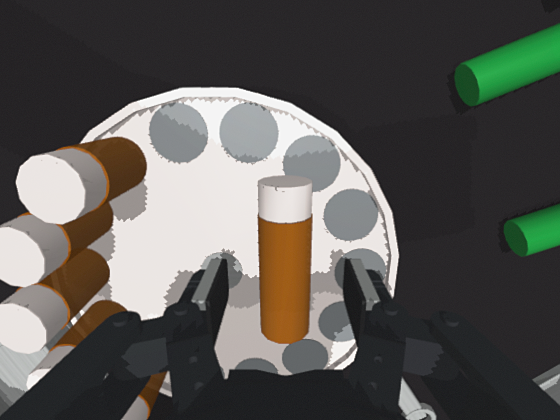

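The vial is centred between the fingers (axis at column 285, fingers at 222 and 350). Descending and closing.

Call:
drive_tool(motion=[{"fingers": 0.65,"linear": [0,0,0.005],"twist": 0},{"fingers": 0.65,"linear": [0,0,0.005],"twist": 0},{"fingers": 0.65,"linear": [0,0,0.005],"twist": 0},{"fingers": 0.65,"linear": [0,0,0.003],"twist": 0},{"fingers": 0.65,"linear": [0,0,0],"twist": 0}])

```text
clock: 4.13
eef_pos: [475.4, 292.2, 82.6]
tool_rot: [-3.14, -0.001, 2.581]
force: [-0.1, -0.0, 0.1]
width: 55.4
gripper_force: 0.0
```

Call:
drive_tool(motion=[{"fingers": 0.65,"linear": [0,0,0],"twist": 0},{"fingers": 0.65,"linear": [0,0,0],"twist": 0},{"fingers": 0.65,"linear": [0,0,0],"twist": 0}])

```text
clock: 4.38
eef_pos: [475.9, 292.7, 83.6]
tool_rot: [3.141, 0.0, 2.581]
force: [-0.1, 0.3, -0.3]
width: 55.4
gripper_force: 0.0
```

Call:
drive_tool(motion=[{"fingers": 0.5,"linear": [0,0,0.001],"twist": 0},{"fingers": 0.45,"linear": [0,0,0],"twist": 0},{"fingers": 0.4,"linear": [0,0,0],"twist": 0},{"fingers": 0.35,"linear": [0,0,0],"twist": 0},{"fingers": 0.2,"linear": [0,0,0],"twist": 0}])

```text
clock: 4.8
eef_pos: [476.0, 292.6, 82.9]
tool_rot: [3.141, 0.0, 2.581]
force: [-0.3, 0.6, 1.5]
width: 25.7
gripper_force: 58.8
```

Call:
drive_tool(motion=[{"fingers": 0,"linear": [0,0,0],"twist": 0},{"fingers": 0,"linear": [0,0,0],"twist": 0},{"fingers": 0,"linear": [0,0,0],"twist": 0},{"fingers": 0,"linear": [0,0,0],"twist": 0}])

```text
clock: 5.13
eef_pos: [476.0, 292.6, 82.8]
tool_rot: [3.141, 0.0, 2.581]
force: [-0.6, -0.9, 5.0]
width: 26.1
gripper_force: 58.9
```

Call:
drive_tool(motion=[{"fingers": 0,"linear": [0,0,-0.004],"twist": 0},{"fingers": 0,"linear": [0,0,-0.008],"twist": 0},{"fingers": 0,"linear": [0,0,-0.015],"twist": 0},{"fingers": 0,"linear": [0,0,-0.02],"twist": 0},{"fingers": 0,"linear": [0,0,-0.02],"twist": 0}])

```text
clock: 5.55
eef_pos: [475.4, 292.4, 150.2]
tool_rot: [-3.141, -0.001, 2.581]
force: [1.4, 0.4, 0.6]
width: 26.0
gripper_force: 59.0
```

Call:
drive_tool(motion=[{"fingers": 0,"linear": [0,0,-0.02],"twist": 0},{"fingers": 0,"linear": [0,0,-0.01],"twist": 0},{"fingers": 0,"linear": [0,0,0],"twist": 0},{"fingers": 0,"linear": [0,0,0],"twist": 0}])

```text
clock: 5.88
eef_pos: [476.0, 292.4, 179.6]
tool_rot: [3.141, 0.001, 2.58]
force: [0.1, -0.2, -1.2]
width: 25.9
gripper_force: 59.0
```

```bash
python3 - <<'E'
from h import *
s=monitor.read_state();print(s["eef_pos"],s["tool_rot"],s["clock"],s["width"])
shot("wrist","w4")
plan((502,17.5,150),169.5,10)
E
```

```text
[475.99383929 292.37388883 179.61835591] [3.14119746e+00 5.02941037e-04 2.58047353e+00] 5.8833 25.864379872717738
[np.float64(-0.0168), np.float64(-0.0218), np.float64(0.0029)] -0.0378
[np.float64(-0.016), np.float64(-0.0225), np.float64(0.0029)] -0.0378
[np.float64(-0.0151), np.float64(-0.023), np.float64(0.0029)] -0.0378
[np.float64(-0.0143), np.float64(-0.0236), np.float64(0.0029)] -0.0378
[np.float64(-0.0134), np.float64(-0.0241), np.float64(0.0029)] -0.0378
[np.float64(-0.0124), np.float64(-0.0246), np.float64(0.0029)] -0.0378
[np.float64(-0.0115), np.float64(-0.0251), np.float64(0.0029)] -0.0378
[np.float64(-0.0106), np.float64(-0.0255), np.float64(0.0029)] -0.0378
[np.float64(-0.0096), np.float64(-0.0259), np.float64(0.0029)] -0.0378
[np.float64(-0.0086), np.float64(-0.0262), np.float64(0.0029)] -0.0378
```

View pics/w4.png

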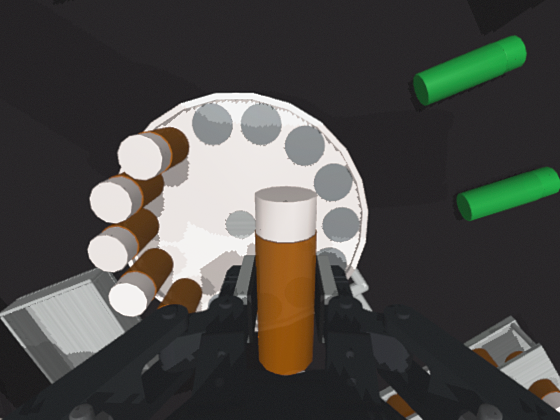

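The vial is held level and centred (column 286, rows 187–373), and the disc has not turned. Moving to the tray.

Call:
drive_tool(motion=[{"fingers": 0,"linear": [-0.017,-0.022,0],"twist": -0.038},{"fingers": 0,"linear": [-0.016,-0.0225,0],"twist": -0.038},{"fingers": 0,"linear": [-0.015,-0.023,0],"twist": -0.038},{"fingers": 0,"linear": [-0.0145,-0.0235,0],"twist": -0.038},{"fingers": 0,"linear": [-0.0135,-0.024,0.003],"twist": -0.038}])

```text
clock: 6.35
eef_pos: [488.9, 153.8, 175.5]
tool_rot: [-3.141, -0.001, 2.773]
force: [0.5, 0.1, -1.5]
width: 25.7
gripper_force: 59.1
```

Call:
drive_tool(motion=[{"fingers": 0,"linear": [-0.0125,-0.0245,0.003],"twist": -0.038},{"fingers": 0,"linear": [-0.0115,-0.025,0.005],"twist": -0.038},{"fingers": 0,"linear": [-0.0105,-0.0255,0.005],"twist": -0.038},{"fingers": 0,"linear": [-0.0095,-0.026,0.005],"twist": -0.038},{"fingers": 0,"linear": [-0.0085,-0.026,0.005],"twist": -0.038}])

```text
clock: 6.77
eef_pos: [501.9, 16.7, 152.0]
tool_rot: [-3.141, -0.003, 2.963]
force: [-0.0, 0.2, -0.8]
width: 26.1
gripper_force: 59.1
```

Call:
drive_tool(motion=[{"fingers": 0,"linear": [0,0,0.015],"twist": 0},{"fingers": 0,"linear": [0,0,0.015],"twist": 0},{"fingers": 0,"linear": [0,0,0.01],"twist": 0},{"fingers": 0,"linear": [0,0,0],"twist": 0},{"fingers": 0,"linear": [0,0,0],"twist": 0}])

```text
clock: 7.18
eef_pos: [502.1, 18.8, 112.7]
tool_rot: [-3.141, -0.002, 2.962]
force: [0.1, 0.1, -1.1]
width: 25.8
gripper_force: 59.2
```

```bash
python3 - <<'E'
from h import *
s=monitor.read_state();print(s["eef_pos"],s["tool_rot"],s["clock"],s["width"],s["force"])
im=shot("wrist","w5");plan((502,17.5,60),169.5,1)
for x,y in((1,1),(1,-1),(-1,-1),(-1,1)):
    a=np.radians(-10.5);p=np.array([502+x*70*np.cos(a)-y*60*np.sin(a),17.5+x*70*np.sin(a)+y*60*np.cos(a),32])
    q=proj(im,p);print(q)
    if 0<q[0]<560 and 0<q[1]<420: cv2.circle(im["color"],tuple(int(v) for v in q),3,(0,0,255),-1)
cv2.imwrite("pics/w5m.png",im["color"])
E
```

```text
[502.09442388  18.80959163 112.69678209] [-3.14144461e+00 -2.27640101e-03  2.96199979e+00] 7.1833 25.824712858984935 [ 0.05860186  0.05314578 -1.05199565]
[np.float64(0.0004), np.float64(-0.0016), np.float64(0.0534)] 0.0037
[364.30234462 313.74041347]
[203.42606494 313.09968713]
[186.58458091 118.51772223]
[382.3965487  119.34322981]
```

View pics/w5m.png

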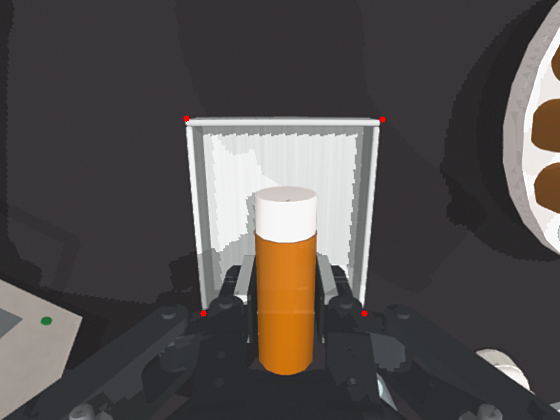

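The projected tray corners (red, e.g. (187,119), (382,119)) fall on the rim; the vial is centred over the tray. Lowering.

Call:
drive_tool(motion=[{"fingers": 0,"linear": [0,-0.001,0.018],"twist": 0},{"fingers": 0,"linear": [0,0,0.018],"twist": 0},{"fingers": 0,"linear": [0,0,0.018],"twist": 0},{"fingers": 0,"linear": [0,0,0.014],"twist": 0},{"fingers": 0,"linear": [0,0,0.004],"twist": 0}])

```text
clock: 7.65
eef_pos: [502.2, 17.7, 40.5]
tool_rot: [-3.141, -0.001, 2.962]
force: [-1.1, 0.5, 0.3]
width: 26.2
gripper_force: 59.2
```

Call:
drive_tool(motion=[{"fingers": 0,"linear": [0,0,0.003],"twist": 0},{"fingers": 0,"linear": [0,0,0.003],"twist": 0},{"fingers": 0,"linear": [0,0,0.002],"twist": 0},{"fingers": 0,"linear": [0,0,0],"twist": 0},{"fingers": 0,"linear": [0,0,0],"twist": 0}])

```text
clock: 8.07
eef_pos: [503.1, 17.3, 34.0]
tool_rot: [3.141, 0.001, 2.961]
force: [0.8, 0.0, -0.2]
width: 25.9
gripper_force: 59.2
```

Call:
drive_tool(motion=[{"fingers": 0,"linear": [0,0,0.002],"twist": 0},{"fingers": 0,"linear": [0,0,0.002],"twist": 0},{"fingers": 0,"linear": [0,0,0],"twist": 0},{"fingers": 0,"linear": [0,0,0],"twist": 0}])

```text
clock: 8.4
eef_pos: [502.6, 17.2, 29.5]
tool_rot: [-3.142, -0.0, 2.961]
force: [0.3, 0.4, -0.4]
width: 26.2
gripper_force: 59.2
```

Call:
drive_tool(motion=[{"fingers": 0,"linear": [0,0,0.001],"twist": 0},{"fingers": 0,"linear": [0,0,0.001],"twist": 0},{"fingers": 0,"linear": [0,0,0],"twist": 0},{"fingers": 0,"linear": [0,0,0],"twist": 0}])

```text
clock: 8.73
eef_pos: [502.6, 17.3, 27.4]
tool_rot: [-3.142, -0.0, 2.961]
force: [0.1, -0.1, -1.1]
width: 25.5
gripper_force: 59.2
```

Call:
drive_tool(motion=[{"fingers": 0,"linear": [0,0,0.001],"twist": 0},{"fingers": 0,"linear": [0,0,0],"twist": 0},{"fingers": 0,"linear": [0,0,0],"twist": 0}])

```text
clock: 8.98
eef_pos: [502.8, 17.3, 26.8]
tool_rot: [-3.141, 0.0, 2.961]
force: [-1.2, -0.2, 3.9]
width: 25.8
gripper_force: 59.7
```

Call:
drive_tool(motion=[{"fingers": 0,"linear": [0,0,0.0005],"twist": 0},{"fingers": 0,"linear": [0,0,0],"twist": 0},{"fingers": 0,"linear": [0,0,0],"twist": 0}])

```text
clock: 9.23
eef_pos: [502.8, 17.3, 26.8]
tool_rot: [-3.141, 0.001, 2.961]
force: [-1.7, -0.3, 10.2]
width: 25.9
gripper_force: 60.2
```

Contact with the floor. I open gently.

Call:
drive_tool(motion=[{"fingers": 0.32,"linear": [0,0,0],"twist": 0},{"fingers": 0.34,"linear": [0,0,0],"twist": 0},{"fingers": 0.38,"linear": [0,0,0],"twist": 0},{"fingers": 0.44,"linear": [0,0,0],"twist": 0},{"fingers": 0.5,"linear": [0,0,0],"twist": 0}])

```text
clock: 9.65
eef_pos: [502.6, 17.2, 25.8]
tool_rot: [3.142, -0.0, 2.961]
force: [-0.0, 1.1, -0.0]
width: 42.6
gripper_force: 0.0
```

Call:
drive_tool(motion=[{"fingers": 0.53,"linear": [0,0,0],"twist": 0},{"fingers": 0.53,"linear": [0,0,0],"twist": 0},{"fingers": 0.53,"linear": [0,0,-0.005],"twist": 0},{"fingers": 0.53,"linear": [0,0,-0.01],"twist": 0},{"fingers": 0.53,"linear": [0,0,-0.02],"twist": 0}])

```text
clock: 10.07
eef_pos: [501.5, 17.2, 60.7]
tool_rot: [-3.141, -0.003, 2.961]
force: [0.3, -0.6, 0.3]
width: 45.4
gripper_force: 0.0
```

Call:
drive_tool(motion=[{"fingers": 0.53,"linear": [0,0,-0.03],"twist": 0},{"fingers": 0.53,"linear": [0,0,-0.03],"twist": 0},{"fingers": 0.53,"linear": [0,0,-0.03],"twist": 0},{"fingers": 0.53,"linear": [0,0,-0.01],"twist": 0},{"fingers": 0.53,"linear": [0,0,0],"twist": 0}])

```text
clock: 10.48
eef_pos: [504.4, 17.5, 164.1]
tool_rot: [3.14, 0.006, 2.96]
force: [0.8, 0.5, -0.6]
width: 45.1
gripper_force: 0.0
```

```bash
python3 - <<'E'
from h import *
im=shot("wrist","w6");s=monitor.read_state();print(s["eef_pos"],s["tool_rot"],s["clock"])
c,b=vial_w(im,box=(150,60,260,260));print(c,b.tolist(),plane(im,c,30))
plan((455.6,-218.4,200),53.1,15)
E
```

```text
[503.27856989  16.96179399 162.25100602] [3.14143526e+00 2.73551357e-03 2.96006484e+00] 10.5333
[284.50536711 206.65049377] [[269.0, 168.0], [300.0, 168.0], [300.0, 246.0], [269.0, 246.0]] [508.73623248  15.64009235  30.        ]
[np.float64(0.0003), np.float64(-0.016), np.float64(-0.0025)] 0.1356
[np.float64(-0.0019), np.float64(-0.0159), np.float64(-0.0025)] 0.1356
[np.float64(-0.004), np.float64(-0.0155), np.float64(-0.0025)] 0.1356
[np.float64(-0.0061), np.float64(-0.0148), np.float64(-0.0025)] 0.1356
[np.float64(-0.008), np.float64(-0.0139), np.float64(-0.0025)] 0.1356
[np.float64(-0.0098), np.float64(-0.0127), np.float64(-0.0025)] 0.1356
[np.float64(-0.0114), np.float64(-0.0112), np.float64(-0.0025)] 0.1356
[np.float64(-0.0128), np.float64(-0.0096), np.float64(-0.0025)] 0.1356
[np.float64(-0.014), np.float64(-0.0077), np.float64(-0.0025)] 0.1356
[np.float64(-0.0149), np.float64(-0.0058), np.float64(-0.0025)] 0.1356
[np.float64(-0.0156), np.float64(-0.0037), np.float64(-0.0025)] 0.1356
[np.float64(-0.0159), np.float64(-0.0016), np.float64(-0.0025)] 0.1356
[np.float64(-0.016), np.float64(0.0006), np.float64(-0.0025)] 0.1356
[np.float64(-0.0158), np.float64(0.0028), np.float64(-0.0025)] 0.1356
[np.float64(-0.0153), np.float64(0.0049), np.float64(-0.0025)] 0.1356
```

View pics/w6.png

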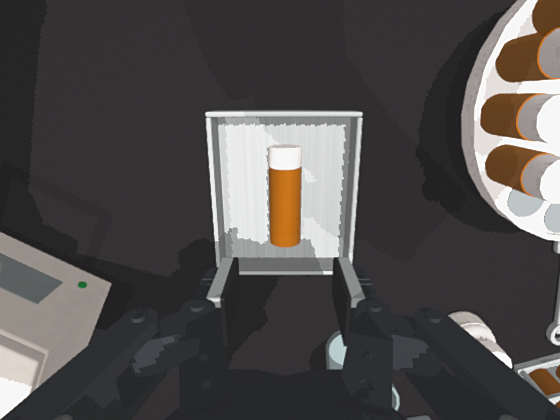

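The vial lies flat in the middle of the tray (column 285, rows 146–246). Now to the bar, with a wrist look on the way to measure it.

```bash
python3 - <<'E'
from h import *
plan((455.6,-218.4,200),53.1,20)
E
```

```text
[np.float64(0.0002), np.float64(-0.012), np.float64(-0.0019)] 0.1017
[np.float64(-0.001), np.float64(-0.012), np.float64(-0.0019)] 0.1017
[np.float64(-0.0022), np.float64(-0.0118), np.float64(-0.0019)] 0.1017
[np.float64(-0.0034), np.float64(-0.0115), np.float64(-0.0019)] 0.1017
[np.float64(-0.0045), np.float64(-0.0111), np.float64(-0.0019)] 0.1017
[np.float64(-0.0057), np.float64(-0.0106), np.float64(-0.0019)] 0.1017
[np.float64(-0.0067), np.float64(-0.01), np.float64(-0.0019)] 0.1017
[np.float64(-0.0077), np.float64(-0.0092), np.float64(-0.0019)] 0.1017
[np.float64(-0.0086), np.float64(-0.0084), np.float64(-0.0019)] 0.1017
[np.float64(-0.0094), np.float64(-0.0075), np.float64(-0.0019)] 0.1017
[np.float64(-0.0101), np.float64(-0.0065), np.float64(-0.0019)] 0.1017
[np.float64(-0.0107), np.float64(-0.0054), np.float64(-0.0019)] 0.1017
[np.float64(-0.0112), np.float64(-0.0043), np.float64(-0.0019)] 0.1017
[np.float64(-0.0116), np.float64(-0.0032), np.float64(-0.0019)] 0.1017
[np.float64(-0.0118), np.float64(-0.002), np.float64(-0.0019)] 0.1017
[np.float64(-0.012), np.float64(-0.0008), np.float64(-0.0019)] 0.1017
[np.float64(-0.012), np.float64(0.0005), np.float64(-0.0019)] 0.1017
[np.float64(-0.0119), np.float64(0.0017), np.float64(-0.0019)] 0.1017
[np.float64(-0.0117), np.float64(0.0029), np.float64(-0.0019)] 0.1017
[np.float64(-0.0113), np.float64(0.004), np.float64(-0.0019)] 0.1017
```

Call:
drive_tool(motion=[{"fingers": 0.5,"linear": [0,-0.012,-0.002],"twist": 0.102},{"fingers": 0.5,"linear": [-0.001,-0.012,-0.002],"twist": 0.102},{"fingers": 0.5,"linear": [-0.002,-0.012,-0.002],"twist": 0.102},{"fingers": 0.5,"linear": [-0.0035,-0.0115,-0.002],"twist": 0.102},{"fingers": 0.5,"linear": [-0.0045,-0.011,-0.002],"twist": 0.102}])

```text
clock: 10.95
eef_pos: [489.4, -42.4, 169.5]
tool_rot: [-3.139, -0.003, 2.446]
force: [0.1, -0.3, 0.8]
width: 42.7
gripper_force: 0.0
```

Call:
drive_tool(motion=[{"fingers": 0.5,"linear": [-0.0055,-0.0105,-0.002],"twist": 0.102},{"fingers": 0.5,"linear": [-0.0065,-0.01,-0.002],"twist": 0.102},{"fingers": 0.5,"linear": [-0.0075,-0.009,-0.002],"twist": 0.102},{"fingers": 0.5,"linear": [-0.0085,-0.0085,-0.002],"twist": 0.102},{"fingers": 0.5,"linear": [-0.0095,-0.0075,-0.002],"twist": 0.102}])

```text
clock: 11.37
eef_pos: [477.2, -100.6, 179.5]
tool_rot: [-3.139, -0.001, 1.936]
force: [0.2, -0.2, 0.1]
width: 42.6
gripper_force: 0.0
```

Call:
drive_tool(motion=[{"fingers": 0.5,"linear": [-0.01,-0.0065,-0.002],"twist": 0.102},{"fingers": 0.5,"linear": [-0.0105,-0.0055,-0.002],"twist": 0.102},{"fingers": 0.5,"linear": [-0.011,-0.0045,-0.002],"twist": 0.102},{"fingers": 0.5,"linear": [-0.0115,-0.003,-0.002],"twist": 0.102},{"fingers": 0.5,"linear": [-0.012,-0.002,-0.002],"twist": 0.102}])

```text
clock: 11.78
eef_pos: [464.9, -158.9, 189.5]
tool_rot: [-3.138, 0.0, 1.426]
force: [-0.0, 1.0, 0.3]
width: 42.6
gripper_force: 0.0
```

Call:
drive_tool(motion=[{"fingers": 0.5,"linear": [-0.012,-0.001,-0.002],"twist": 0.102},{"fingers": 0.5,"linear": [-0.012,0.0005,-0.002],"twist": 0.102},{"fingers": 0.5,"linear": [-0.012,0.0015,-0.002],"twist": 0.102},{"fingers": 0.5,"linear": [-0.0115,0.003,-0.002],"twist": 0.102},{"fingers": 0.5,"linear": [-0.0115,0.004,-0.002],"twist": 0.102}])

```text
clock: 12.2
eef_pos: [452.4, -217.7, 199.5]
tool_rot: [-3.139, 0.001, 0.916]
force: [0.3, -0.0, -0.1]
width: 43.1
gripper_force: 0.0
```

Call:
drive_tool(motion=[{"fingers": 0.5,"linear": [0,0,0],"twist": 0},{"fingers": 0.5,"linear": [0,0,0],"twist": 0},{"fingers": 0.5,"linear": [0,0,0],"twist": 0},{"fingers": 0.5,"linear": [0,0,0],"twist": 0}])

```text
clock: 12.53
eef_pos: [453.7, -216.1, 200.4]
tool_rot: [-3.14, -0.0, 0.924]
force: [0.1, 0.1, -0.5]
width: 42.7
gripper_force: 0.0
```

```bash
python3 - <<'E'
from h import *
im=shot("wrist","w7");s=monitor.read_state();print(s["eef_pos"],s["tool_rot"],s["clock"])
for p in((486,-177.9,105),(425.2,-258.9,105)): print(proj(im,np.array(p)))
E
```

```text
[ 453.79339362 -216.27455059  200.5959297 ] [-3.14058076e+00 -2.40156068e-04  9.23574029e-01] 12.5833
[289.05676578 147.45099042]
[288.91764466 280.73076995]
```

View pics/w7.png

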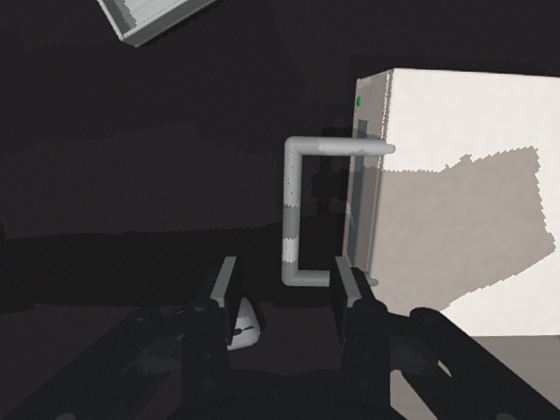

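The wrist view shows the bar as a vertical line at columns 290–293, its corners at (293,146) and (290,279), lying between the fingers. I triangulate it again with all three views.

```bash
python3 - <<'E'
from h import *
np.set_printoptions(precision=1,suppress=True)
T,S,W=load("top0"),load("side0"),load("w7")
r=[tri([T,S,W],p) for p in[((362.5,193.2),(285.7,152.5),(293,146)),((390.7,215),(310,138),(290,279))]]
q=[plane(W,p,105) for p in((293,146),(290,279))]
print(r,q)
for a,b in((r[0][0],r[1][0]),q):
    d=a-b;m=(a+b)/2;print(m,np.linalg.norm(d),np.degrees(np.arctan2(d[1],d[0])))
# cover front edge + side edges in the wrist view, z=110
print("cover top edges",[plane(W,p,110) for p in((393,70),(550,79))])
m=(q[0]+q[1])/2; plan((m[0],m[1],105),52.9,1)
E
```

```text
[(array([ 487.2, -178.4,  110.5]), [np.float64(0.27228238937538285), np.float64(2.118348737914724), np.float64(1.8758429454903236)]), (array([ 425.6, -259.2,  104. ]), [np.float64(0.8830277770517488), np.float64(1.5809229266554383), np.float64(0.8338537636190083)])] [array([ 488.7, -178.7,  105. ]), array([ 426.8, -258.2,  105. ])]
[ 456.4 -218.8  107.2] 101.8197677599135 52.74286172364144
[ 457.7 -218.5  105. ] 100.74868310115082 52.0780738973472
cover top edges [array([ 566.3, -177.6,  110. ]), array([ 647. , -241.8,  110. ])]
[np.float64(0.0006), np.float64(0.0045), np.float64(0.0956)] 0.0003
```

Call:
drive_tool(motion=[{"fingers": 0.5,"linear": [0,0.004,0.02],"twist": 0.007},{"fingers": 0.5,"linear": [0,0,0.022],"twist": 0},{"fingers": 0.5,"linear": [0,0,0.022],"twist": 0},{"fingers": 0.5,"linear": [0,0,0.02],"twist": 0},{"fingers": 0.5,"linear": [0,0,0.01],"twist": 0}])

```text
clock: 13.0
eef_pos: [456.0, -218.6, 104.9]
tool_rot: [-3.138, 0.0, 0.916]
force: [-0.1, 0.9, 0.0]
width: 42.3
gripper_force: 0.0
```

Call:
drive_tool(motion=[{"fingers": 0.5,"linear": [0,0,0],"twist": 0},{"fingers": 0.5,"linear": [0,0,0],"twist": 0},{"fingers": 0.5,"linear": [0,0,0],"twist": 0},{"fingers": 0.5,"linear": [0,0,0],"twist": 0}])

```text
clock: 13.33
eef_pos: [457.8, -220.0, 108.1]
tool_rot: [3.139, -0.001, 0.914]
force: [-0.3, -0.3, -0.4]
width: 42.9
gripper_force: 0.0
```

Call:
drive_tool(motion=[{"fingers": 0.35,"linear": [0,0,0],"twist": 0},{"fingers": 0.28,"linear": [0,0,0],"twist": 0},{"fingers": 0.24,"linear": [0,0,0],"twist": 0},{"fingers": 0.2,"linear": [0,0,0],"twist": 0},{"fingers": 0.16,"linear": [0,0,0],"twist": 0}])

```text
clock: 13.75
eef_pos: [456.8, -219.7, 107.2]
tool_rot: [-3.141, 0.0, 0.914]
force: [0.2, -0.2, -0.3]
width: 13.8
gripper_force: 0.1
```

Call:
drive_tool(motion=[{"fingers": 0.1,"linear": [0,0,0],"twist": 0},{"fingers": 0,"linear": [0,0,0],"twist": 0},{"fingers": 0,"linear": [0,0,0],"twist": 0},{"fingers": 0,"linear": [0,0,0],"twist": 0}])

```text
clock: 14.08
eef_pos: [456.2, -219.3, 106.9]
tool_rot: [-3.14, 0.0, 0.914]
force: [-3.8, 2.4, 3.6]
width: 9.4
gripper_force: 58.5
```

Gripped (opening 9.4, force 58 N). Now the arc increments in tool y, z (2.5° a row).

```bash
python3 - <<'E'
import numpy as np
f=lambda t:(240*(1-np.cos(np.radians(t+1.2))),240*np.sin(np.radians(t+1.2)))
for t in np.arange(0,65,2.5):
    a,b=f(t),f(t+2.5);print(t+2.5,round((b[0]-a[0])/1000,4),round(-(b[1]-a[1])/1000,4))
E
```

```text
2.5 0.0004 -0.0105
5.0 0.0009 -0.0104
7.5 0.0014 -0.0104
10.0 0.0018 -0.0103
12.5 0.0023 -0.0102
15.0 0.0027 -0.0101
17.5 0.0031 -0.01
20.0 0.0036 -0.0098
22.5 0.004 -0.0097
25.0 0.0044 -0.0095
27.5 0.0048 -0.0093
30.0 0.0052 -0.0091
32.5 0.0056 -0.0088
35.0 0.006 -0.0086
37.5 0.0064 -0.0083
40.0 0.0067 -0.008
42.5 0.0071 -0.0077
45.0 0.0074 -0.0074
47.5 0.0077 -0.0071
50.0 0.008 -0.0067
52.5 0.0083 -0.0064
55.0 0.0086 -0.006
57.5 0.0088 -0.0056
60.0 0.0091 -0.0052
62.5 0.0093 -0.0048
65.0 0.0095 -0.0044
```

Call:
drive_tool(motion=[{"fingers": 0,"linear": [0,0.0002,-0.005],"twist": 0},{"fingers": 0,"linear": [0,0.0007,-0.0105],"twist": 0},{"fingers": 0,"linear": [0,0.001,-0.0105],"twist": 0},{"fingers": 0,"linear": [0,0.0017,-0.0103],"twist": 0},{"fingers": 0,"linear": [0,0.001,-0.0053],"twist": 0}])

```text
clock: 14.5
eef_pos: [459.6, -221.9, 149.1]
tool_rot: [-3.139, 0.0, 0.914]
force: [-1.3, 2.6, -3.8]
width: 9.8
gripper_force: 58.4
```

Call:
drive_tool(motion=[{"fingers": 0,"linear": [0,0.0023,-0.0102],"twist": 0},{"fingers": 0,"linear": [0,0.0027,-0.0101],"twist": 0},{"fingers": 0,"linear": [0,0.0031,-0.01],"twist": 0},{"fingers": 0,"linear": [0,0.0036,-0.0098],"twist": 0},{"fingers": 0,"linear": [0,0.004,-0.0097],"twist": 0}])

```text
clock: 14.92
eef_pos: [471.1, -231.1, 198.2]
tool_rot: [-3.136, 0.001, 0.914]
force: [-4.2, 4.4, -1.1]
width: 9.7
gripper_force: 58.5
```

Call:
drive_tool(motion=[{"fingers": 0,"linear": [0,0.0044,-0.0095],"twist": 0},{"fingers": 0,"linear": [0,0.0048,-0.0093],"twist": 0},{"fingers": 0,"linear": [0,0.0052,-0.0091],"twist": 0},{"fingers": 0,"linear": [0,0.0056,-0.0088],"twist": 0},{"fingers": 0,"linear": [0,0.006,-0.0086],"twist": 0}])

```text
clock: 15.33
eef_pos: [490.3, -246.3, 243.4]
tool_rot: [-3.133, 0.002, 0.914]
force: [-7.4, 5.4, 3.4]
width: 9.4
gripper_force: 58.4
```

Call:
drive_tool(motion=[{"fingers": 0,"linear": [0,0.0062,-0.0083],"twist": 0},{"fingers": 0,"linear": [0,0.0066,-0.008],"twist": 0},{"fingers": 0,"linear": [0,0.007,-0.0077],"twist": 0},{"fingers": 0,"linear": [0,0.0074,-0.0074],"twist": 0},{"fingers": 0,"linear": [0,0.0077,-0.0071],"twist": 0}])

```text
clock: 15.75
eef_pos: [516.5, -267.0, 282.7]
tool_rot: [-3.13, 0.003, 0.914]
force: [-13.5, 7.9, 14.0]
width: 9.7
gripper_force: 58.6
```

Call:
drive_tool(motion=[{"fingers": 0,"linear": [0,0.008,-0.0067],"twist": 0},{"fingers": 0,"linear": [0,0.0083,-0.0064],"twist": 0},{"fingers": 0,"linear": [0,0.0086,-0.006],"twist": 0}])

```text
clock: 16.0
eef_pos: [536.8, -283.0, 303.3]
tool_rot: [-3.133, 0.003, 0.913]
force: [-15.6, 7.2, 21.5]
width: 9.7
gripper_force: 61.8
```

Call:
drive_tool(motion=[{"fingers": 0,"linear": [0,0,0],"twist": 0},{"fingers": 0,"linear": [0,0,0],"twist": 0}])

```text
clock: 16.17
eef_pos: [538.3, -284.3, 304.7]
tool_rot: [-3.138, 0.002, 0.912]
force: [-14.5, 6.2, 21.1]
width: 9.6
gripper_force: 61.8
```

```bash
python3 - <<'E'
from h import *
s=monitor.read_state();p=s["eef_pos"];print(s["force"],s["torque"])
dz=p[2]-106.9+5;dh=(p[0]-456.2)*.793-(p[1]+219.3)*.609
print(p,np.degrees(np.arctan2(dz,240-dh))-1.2,np.hypot(dz,240-dh))
im=shot("side","s2")
E
```

```text
[-14.46346558   6.19933377  21.05875596] [ 1.45451007  3.08933953 -0.19164302]
[ 538.34290144 -284.27341562  304.65384635] 55.08594651888894 243.74784520388212
```

View pics/s2.png

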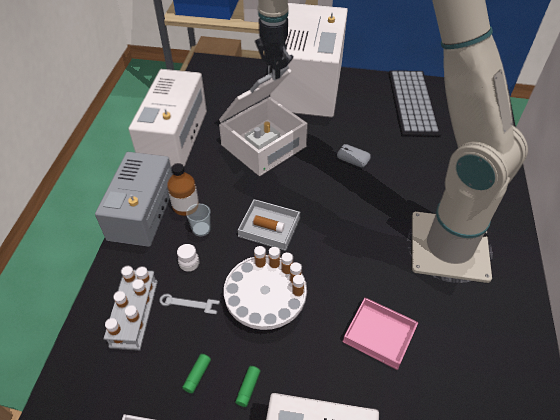

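The side view shows the cover standing open with the gripper on the bar at about (272,80), and the vial in the tray at (268,224). The 26 N is purely radial: the commanded arc is about 2 mm too small, so I ease outward and go on past 60°.

Call:
drive_tool(motion=[{"fingers": 0,"linear": [0,-0.0012,-0.0018],"twist": 0},{"fingers": 0,"linear": [0,0.0085,-0.006],"twist": 0},{"fingers": 0,"linear": [0,0.0088,-0.0056],"twist": 0},{"fingers": 0,"linear": [0,0,0],"twist": 0}])

```text
clock: 16.55
eef_pos: [553.7, -296.3, 317.3]
tool_rot: [3.139, 0.002, 0.912]
force: [-6.0, 1.4, 9.7]
width: 9.7
gripper_force: 60.7
```

Call:
drive_tool(motion=[{"fingers": 0,"linear": [0,0.009,-0.0053],"twist": 0},{"fingers": 0,"linear": [0,0.0092,-0.0049],"twist": 0},{"fingers": 0,"linear": [0,0,0],"twist": 0},{"fingers": 0,"linear": [0,0,0],"twist": 0}])

```text
clock: 16.88
eef_pos: [567.9, -307.7, 326.9]
tool_rot: [3.139, 0.002, 0.912]
force: [-4.9, -0.2, 7.5]
width: 9.7
gripper_force: 59.9
```

```bash
python3 - <<'E'
from h import *
s=monitor.read_state();p=s["eef_pos"];print(s["force"],s["torque"])
dz=p[2]-106.9+5;dh=(p[0]-456.2)*.793-(p[1]+219.3)*.609
print(p,np.degrees(np.arctan2(dz,240-dh))-1.2,np.hypot(dz,240-dh))
T=shot("top","t3");S=shot("side","s3")
def c(a,x,y,w,h,k): return cv2.resize(a[y:y+h,x:x+w],None,fx=k,fy=k,interpolation=cv2.INTER_CUBIC)
o=np.hstack([c(T["color"],350,100,120,130,3.2),c(S["color"],200,50,120,130,3.2)]);cv2.imwrite("pics/crop3.png",o);print(o.shape)
E
```

```text
[-4.86790872 -0.22736804  7.51945532] [ 0.08532496  1.11794507 -0.20435182]
[ 567.93152503 -307.66387819  326.85700084] 65.34945344748283 245.21042481480777
(416, 768, 3)
```

View pics/crop3.png

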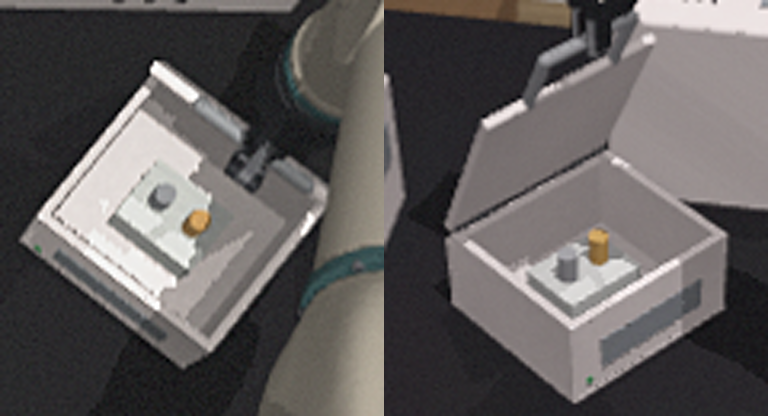

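The crops show the cover open past the balance point, bar in the pads. Side: panel corners at about (231,88) and (285,62), hinge end at (221,121). I check the angle two ways: a circle fit to the TCP track and triangulated panel corners.

```bash
python3 - <<'E'
from h import *
from scipy.optimize import least_squares
np.set_printoptions(precision=1,suppress=True)
P=np.array([[456.2,-219.3,106.9],[459.6,-221.9,149.1],[471.1,-231.1,198.2],[490.3,-246.3,243.4],[516.5,-267,282.7],[536.8,-283,303.3],[538.3,-284.3,304.7],[553.7,-296.3,317.3],[567.9,-307.7,326.9]])
d=P[-1,:2]-P[0,:2];d/=np.linalg.norm(d);print("dir",np.degrees(np.arctan2(d[1],d[0])))
h=(P[:,:2]-P[0,:2])@d;z=P[:,2]
for fix in(False,True):
    fun=(lambda q:np.hypot(h-q[0],z-q[1])-240) if fix else (lambda q:np.hypot(h-q[0],z-q[1])-q[2])
    r=least_squares(fun,[240,102,240]);q=r.x;print(fix,q,r.fun,np.degrees(np.arctan2(z-q[1],q[0]-h))-1.2)
T,S=load("t3"),load("s3")
a,ea=tri([T,S],[(398.4,120.3),(231.3,88.1)]);b,eb=tri([T,S],[(451.6,159.4),(284.7,61.9)]);print(a,ea,b,eb)
hp=P[0,:2]+240*d;
for X in(a,b):
    hh=(hp-X[:2])@d;zz=X[2]-100;print(hh,zz,np.hypot(hh,zz),np.degrees(np.arctan2(zz,hh)))
print("hinge",plane(S,(220.6,121.3),105),hp+103*np.array([-d[1],d[0]]))
E
```

```text
dir -38.35828736511228
False [245.9 103.6 245.9] [ 0.  -0.  -0.1  0.1  0.3 -0.2 -0.2 -0.   0.2] [-0.4  9.5 21.4 33.4 45.5 53.2 53.7 59.1 63.9]
True [240.6 107.2 240. ] [ 0.6  0.  -0.4 -0.4  0.  -0.3 -0.2  0.2  0.7] [-1.3  8.9 21.1 33.4 45.8 53.7 54.3 59.8 64.7]
[ 651.1 -246.2  266.6] [np.float64(0.5890691269308418), np.float64(0.5890691269310323)] [ 531.4 -369.5  287.7] [np.float64(11.854054412006871), np.float64(11.854054412006949)]
70.49442228057362 166.63750538686304 180.9351313986 67.06966711180493
87.78610692085411 187.69381955307824 207.20851929093826 64.93408032410441
hinge [ 705.7 -288.8  105. ] [ 708.3 -287.5]
```

Both estimates put the cover at 64–65°, past the balance point. Now I ease it back to 52°.

Call:
drive_tool(motion=[{"fingers": 0,"linear": [0,-0.0047,0.0022],"twist": 0},{"fingers": 0,"linear": [0,-0.0047,0.0023],"twist": 0},{"fingers": 0,"linear": [0,-0.0046,0.0024],"twist": 0},{"fingers": 0,"linear": [0,-0.0046,0.0025],"twist": 0},{"fingers": 0,"linear": [0,-0.0045,0.0026],"twist": 0}])

```text
clock: 17.4
eef_pos: [550.1, -293.5, 315.2]
tool_rot: [3.136, 0.001, 0.912]
force: [-4.7, -0.5, 8.8]
width: 9.6
gripper_force: 60.0
```

Call:
drive_tool(motion=[{"fingers": 0,"linear": [0,-0.0045,0.0027],"twist": 0},{"fingers": 0,"linear": [0,-0.0044,0.0028],"twist": 0},{"fingers": 0,"linear": [0,-0.0043,0.0029],"twist": 0},{"fingers": 0,"linear": [0,-0.0043,0.003],"twist": 0},{"fingers": 0,"linear": [0,-0.0042,0.0031],"twist": 0}])

```text
clock: 17.82
eef_pos: [533.0, -279.8, 300.2]
tool_rot: [3.137, 0.001, 0.913]
force: [-3.9, 1.2, 7.2]
width: 9.2
gripper_force: 60.8
```

Call:
drive_tool(motion=[{"fingers": 0,"linear": [0,0,0],"twist": 0},{"fingers": 0,"linear": [0,0,0],"twist": 0},{"fingers": 0,"linear": [0,0,0],"twist": 0},{"fingers": 0,"linear": [0,0,0],"twist": 0},{"fingers": 0,"linear": [0,0,0],"twist": 0}])

```text
clock: 18.23
eef_pos: [532.9, -279.8, 300.2]
tool_rot: [3.138, 0.001, 0.913]
force: [-4.3, -0.6, 6.8]
width: 9.6
gripper_force: 60.8
```

```bash
python3 - <<'E'
from h import *
s=monitor.read_state();p=s["eef_pos"];print(p,s["force"],np.abs(s["qd"]).max())
d=np.array([np.cos(np.radians(-38.36)),np.sin(np.radians(-38.36))]);h=(p[:2]-[456.2,-219.3])@d
for q in((245.9,103.6),(240.6,107.2)): print(h,np.degrees(np.arctan2(p[2]-q[1],q[0]-h))-1.2,np.hypot(p[2]-q[1],q[0]-h))
T=shot("top","t4");S=shot("side","s4")
def c(a,x,y,w,h,k): return cv2.resize(a[y:y+h,x:x+w],None,fx=k,fy=k,interpolation=cv2.INTER_CUBIC)
cv2.imwrite("pics/crop4.png",np.hstack([c(T["color"],350,100,120,130,3.3),c(S["color"],200,60,120,130,3.3)]))
E
```

```text
[ 532.9058257  -279.84028442  300.16936488] [-4.28941914 -0.62722285  6.81905587] 0.0022176848928057483
97.71843327331646 51.78960424439795 246.16517203932005
97.71843327331646 52.28240092677199 240.10897086685725
```

View pics/crop4.png

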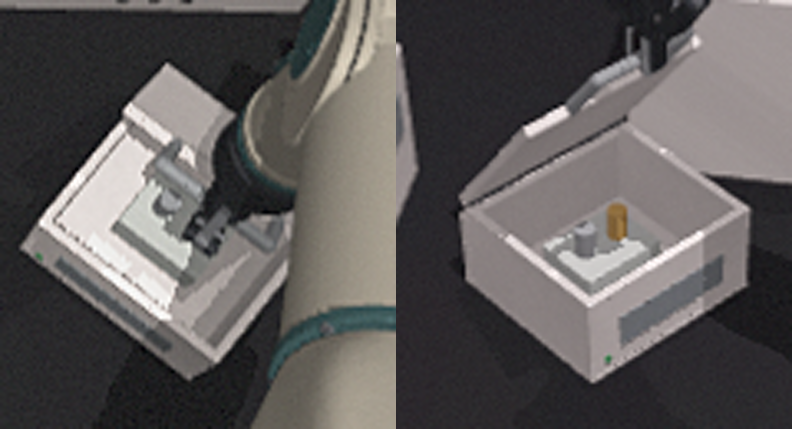

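The crops show the cover partly lowered, held by the bar, still. I cross-check the angle with triangulated points: the panel corner at top (388,133) / side (240,100) and the bar end at top (402,145) / side (254,91).

```bash
python3 - <<'E'
from h import *
np.set_printoptions(precision=1,suppress=True)
T,S=load("t4"),load("s4")
d=np.array([np.cos(np.radians(-38.0)),np.sin(np.radians(-38.0))]);hp=np.array([456.4,-219.2])+240*d
for n,a,b in(("panel",(387.9,133.3),(240,100)),("bar",(402.1,145.5),(254.2,91.2))):
    X,e=tri([T,S],[a,b]);h=(hp-X[:2])@d;z=X[2]-100;print(n,X,e[0],h,z,np.hypot(h,z),np.degrees(np.arctan2(z,h)))
for t in(48,50,52,54,56):
    r=np.radians(t);w=np.array([-d[1],d[0]])
    pc=np.r_[hp-180*np.cos(r)*d+100*w,100+180*np.sin(r)]; pu=pc+10*np.r_[-np.sin(r)*-d*-1,np.cos(r)]
    pu=pc+10*np.r_[-np.sin(r)*d*-1*-1,np.cos(r)]
    print(t,"lower",proj(T,pc),proj(S,pc),"upper",proj(T,pu),proj(S,pu))
E
```

```text
panel [ 622.3 -223.   247.1] 0.3868911092320144 106.9914614157951 147.0816120782955 181.87955747537373 53.966762797062366
bar [ 587.9 -257.2  255.5] 0.3754396810732711 112.97242150285292 155.48146126626398 192.19066787362755 53.99794328741789
48 lower [383.4 138.6] [243.  106.2] upper [382.3 140. ] [244.6 105.5]
50 lower [384.9 136.8] [241.8 104.2] upper [383.6 138.2] [243.5 103.6]
52 lower [386.3 135. ] [240.6 102.2] upper [385.  136.5] [242.3 101.8]
54 lower [387.8 133.1] [239.4 100.3] upper [386.4 134.7] [241.1  99.9]
56 lower [389.3 131.2] [238.1  98.4] upper [387.8 132.9] [239.9  98.1]
```

Camera estimates give about 54°, the track fit about 52°; I ease it down 1° more to be central, settle, and hand in.

Call:
drive_tool(motion=[{"fingers": 0,"linear": [0,-0.0017,0.0013],"twist": 0},{"fingers": 0,"linear": [0,-0.0017,0.0013],"twist": 0},{"fingers": 0,"linear": [0,0,0],"twist": 0},{"fingers": 0,"linear": [0,0,0],"twist": 0},{"fingers": 0,"linear": [0,0,0],"twist": 0}])

```text
clock: 18.75
eef_pos: [530.3, -277.8, 297.7]
tool_rot: [3.137, 0.001, 0.913]
force: [-5.0, 0.7, 7.5]
width: 9.5
gripper_force: 60.8
```

Call:
drive_tool(motion=[{"fingers": 0,"linear": [0,0,0],"twist": 0},{"fingers": 0,"linear": [0,0,0],"twist": 0},{"fingers": 0,"linear": [0,0,0],"twist": 0},{"fingers": 0,"linear": [0,0,0],"twist": 0},{"fingers": 0,"linear": [0,0,0],"twist": 0}])

```text
clock: 19.17
eef_pos: [530.3, -277.8, 297.7]
tool_rot: [3.137, 0.001, 0.913]
force: [-4.1, 0.8, 8.1]
width: 9.8
gripper_force: 60.8
```

```bash
python3 - <<'E'
from h import *
s=monitor.read_state();print(s["eef_pos"],s["force"],abs(s["qd"]).max(),s["gripper_force"])
if abs(s["qd"]).max()<.02 and s["gripper_force"]>40: print(ctrl.finish_job())
E
```

```text
[ 530.33407052 -277.7918104   297.73185769] [-4.12717916  0.79124141  8.06680782] 0.0014287005008629156 60.80934941768646
the job is handed in; nothing more can be done
None
```

The job is handed in: the vial lies flat in the steel tray, and the cover went up to about 65°, was eased back, and is now held still by the bar at roughly 52° (my estimates run from 51° to 53°).

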